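Post the blue slide cassette into the returns box

ROBOT

A 6-joint arm with a two-finger parallel gripper is mounted at the origin on a cart in front of the work surface, level with it; the furniture and walls round the work are solid. World frame = base frame: x ahead of the robot, y to its left, z up, the work surface at z = 0. Lengths are in m, angles in rad, forces in N, time in s.
With the tool pointing down it reaches from about 0.3 to 0.775 m from the base axis. Payload 14.6 kg.
Tool frame: the origin (TCP) lies at the very end of the fingers, on their centre line; the grasp point (between the pads) lies 19 mm behind it; z points along the fingers, y is the line along which they close (so a half turn about z gives the same grasp; the last joint's range is limited). The gripper opens to 94 mm and grips with 3 to 60 N. Pads are 16 mm wide; open, the fingers measure 119 mm over their backs; the gripper's body (75 mm by 177 mm) begins 78 mm behind the grasp point.
Start: joints at [-1.182, 0.3, 1.521, -0, 1.321, -0.067], TCP at [0.242, -0.494, 0.205] pointing down, gripper open.
Joint ranges: [-3.03, 3.03], [-0.79, 2.21], [0.23, 2.52], [-1.04, 4.18], [0, 3.07], [-2.55, 2.55]. Speed limits (rad/s): [2.22, 2.22, 2.57, 3.14, 3.14, 3.14].

INTERFACE

Orientations are given as [roll, pitch, yaw] about the fixed x, y, z axes, in that order (R = Rz(yaw) Ry(pitch) Rx(roll)).
In Python, from station import ctrl gives the robot as it stands.
- The arm moves only by the tool move_arm, never from a script. Its argument "increments" is a list of rows, each a list of 7 numbers: the opening, from 0 (shut) to 1 (fully open), then the shift along the tool's x, y, z in units of 50 mm (1.0 is 50 mm), then the turn, a rotation vector about the tool's x, y, z in rad. In form: [[claw, tx, ty, tz, rx, ry, rz], ...]. A call has 1 to 20 rows; each row shifts and turns the commanded pose from where the row before left it, along the tool's axes as they then stand; what a row does not reach is not made up. A row lasts 1/10 s, in which the tool goes at most 50 mm and 8.59 degrees, less where a joint would pass 70% of its speed; a pose out of reach is approached as far as the arm can. A call is refused whole if a number of a shift passes 1 or a number of a turn 0.15, either way. A call with a gripper value outside its range is refused whole. The fingers move at their own pace and stop on an object; "force" is the grip in N (left out, the last holds). Time passes only in rows, so rows that do not move let the fingers close. It gives the time, the measured TCP pose, the force, the opening and the grip force at its end, in the units of the state.
- ctrl.get_obs(): the state, without advancing time (a new reading comes with each control period).
- ctrl.camera(name): name is "side" or "top"; returns a dict with "color" (400x640x3 uint8, blue, green, red), "K" (3x3 intrinsics, pixels), "pose" (4x4, takes a point from camera to world coordinates). Camera axes: x right, y down, z forward; pixel columns grow to the right and rows downward; lengths in m; the calibration is good to about 2 mm. A picture is of the moment at which its call begins. There is no depth.
- ctrl.hand_in(): hands the job in; it is judged then, once.
Trained networks look in a picture, given as the dict that the camera call returned (one of the last four; its "shot" number tells which), for a name from the list of things; names that differ only in an ending like _2 or _b are one class to them, and where a whole thing is asked for, a point or a joint stands for the part that bears it (a point fixed in the world has none). Each returns a list of dicts, best first, with "conf" (0 to 1); they miss things now and then, are a little off and sometimes report something else, mostly with a low value. They report only what shows in the picture. A call takes as long as a camera call. They do not tell look-alikes from the thing itself.
- ctrl.cut_out(name, picture): "mask" (400x640 bool, what is visible of it) and "centre" ([row, column] in pixels, amid what is visible of it).
The state is a dict: "time_s": time; "qpos": joint angles; "joint_vel": joint speeds; "tau": joint torques, N m; "ee_pos": TCP position; "eef_rot": TCP orientation; "force": force on the tool from outside, world axes, zero at the start; "moment": the same for the moment, N m; "grip_width": finger opening in m; "grip_force": force on a finger pad.
Only numpy, scipy, OpenCV 4.12 (cv2) and the standard library are available. Lean on these libraries where they do the work, as an engineer would, in place of code of your own. Each camera call takes 0.05 s, during which the arm holds its last target. There are 200 camera calls.

TASK

Draw the blue slide cassette up out of the stand and post it, thin edge down, through the slot in the top plate of the blue returns box, pushing it past the sprung flaps so that it drops right inside and stays there. Feel for the slot gently (the sliding top plate is not always in the middle), never force the cassette or lean on the box, and leave the white cassette and everything else where it stands.

Things in the scene. Friction and masses are not known exactly. Their poses are not given: they have to be found in the camera images.
- cassette_blue: Blue plastic slide cassette, about 80 g, loose, upright in one of the stand's two pockets (which one varies). Origin at the centre of its underside; z up, x across its thickness, y across its width. Lower body 12 (x) x 56 (y) x 60 (z) mm, its long lower edges rounded to 2 mm; above it, centred, a grip tab 6 (x) x 32 (y) mm, from z = 60 to 124 mm. Starts with its axes along the stand's.
- cassette_blue_grip (a point): Where to hold the blue cassette: on the tab, 109 mm above the underside, from above, fingers closing along the cassette's x across 6 mm. Fingertips should reach no lower than about 34 mm below the tab's top (90 mm above the underside), for the tab below them has to follow the body into the slot.
- cassette_blue_top (a point): Middle of the top edge of the blue cassette's tab, 124 mm above its underside.
- cassette_white: White cassette of the same shape, in the other pocket of the stand; it stays there. The two are 76 mm apart, side by side along the stand's y. Origin at the centre of its underside, z up.
- stand: Grey block, 70 (x) x 150 (y) x 35 (z) mm, fixed; origin at the centre of its underside, z up. Two pockets, 14 (x) x 58 (y) mm, 27 mm deep (floor 8 mm above the origin), centred at y = -38 and +38 mm.
- returns_box: Blue returns box, fixed, 110 (x) x 90 (y) mm, 150 mm high to the top of its flat aluminium slot plate; two dark rails flush with the plate make it 102 mm wide in y. Origin at the centre of the underside, z up. Clear front wall (-x side), inner floor 5 mm above the origin, inside 102 x 82 mm.
- box_top (a point): Middle of the box's top, on the plate's upper face (axes as the box). NOT the slot: the plate (150 x 88 x 5 mm) is clamped somewhere along x, so its one slot, 14 mm (x) by 62 mm (y), centred on y = 0, has its middle anywhere from x = -20 to +20 mm. No pose tells where; cameras show it. Felt: a cassette slid lightly along x over the smooth plate loses its support over the slot.
- box_throat (a point): Middle of the box, 12 mm under the plate's top, level with two sprung rubber flaps below the slot (they shift with it), 6 to 15 mm down, tips 8 mm apart. They swing down and apart for the 12 mm body, pressing it with 4 to 5 N each: push with up to about 12 N; they do not let it back up. Once the body's top is over 16 mm down the thin tab is free and the cassette falls in on release; if stuck, press on its top.
- reagent_bottle: White capped plastic bottle, 84 x 80 x 208 mm, a bystander; origin under its centre.
- beaker_glass: Clear beaker, 76 x 85 x 86 mm, a bystander; origin under its centre.
- vial: White screw-cap vial, 27 mm across, 58 mm high, a bystander; origin under its centre.
- marker_red: Red marker pen lying down, 14 x 132 x 15 mm (long in y), a bystander; origin under its centre.
- petri: Clear petri dish, 62 mm across, 14 mm high, a bystander; origin under its centre.
Things that resemble listed ones, but are neither listed nor needed, are in the scene too. What is shaped like the cassette_white but orange is not meant.

How it is judged:
On the way, in this order (a step that is already met when the one before it is completed fails the run):
1. the blue cassette is drawn out: its underside is clear above the stand (more than 50 mm above the stand's foot) (z of cassette_blue in the frame of stand above 0.05 m), for 0.2 s.
2. the blue cassette stands upright in the slot (within 0.2 rad), its underside 25 to 80 mm below the plate's top (z of cassette_blue in the frame of returns_box between 0.07 and 0.125 m and x of cassette_blue in the frame of returns_box between -0.03 and 0.03 m and y of cassette_blue in the frame of returns_box between -0.012 and 0.012 m and angle between cassette_blue's own z axis and vertical below 0.2 rad), for 0.2 s.
At the end, for the whole second after the job is handed in: The blue cassette is wholly inside the returns box and at rest: underside within 50 mm of the box's foot, top edge at least 14 mm below the plate's top (under the flaps), both between the walls. The white cassette still stands in its pocket (within 0.2 rad of upright) (z of cassette_blue in the frame of returns_box between 0 and 0.05 m and x of cassette_blue in the frame of returns_box between -0.053 and 0.053 m and y of cassette_blue in the frame of returns_box between -0.043 and 0.043 m and z of cassette_blue_top in the frame of returns_box between 0.06 and 0.136 m and x of cassette_blue_top in the frame of returns_box between -0.053 and 0.053 m and y of cassette_blue_top in the frame of returns_box between -0.043 and 0.043 m and linear speed of cassette_blue below 0.02 m/s and angle between cassette_white's own z axis and vertical below 0.2 rad and z of cassette_white in the frame of stand between -0.005 and 0.02 m); the robot touches nothing.
It fails at once if the blue cassette presses on the returns box or its flaps with more than 25 N while it is being posted (underside more than 60 mm above the box's foot) (contact force between cassette_blue and returns_box above 25 N and z of cassette_blue in the frame of returns_box above 0.06 m).
It fails at once if the robot presses on the returns box with more than 20 N (contact force between any of the fingers, the arm and returns_box above 20 N).
It fails at once if the white cassette is moved by more than 20 mm (distance of cassette_white from where it was at the start of the episode above 0.02 m).
It fails at once if a bystander (bottle, beaker, vial, pen, dish) is moved by more than 30 mm (distance of any of reagent_bottle, beaker_glass, vial, marker_red, petri from where it was at the start of the episode above 0.03 m).
It also fails if it takes over 72 s, if anything falls off the work surface, if the arm or the gripper's body presses on something with over 40 N, if the wrist force passes 120 N, or if a joint passes its speed limit or range.

## Working session

There is one attempt and no reset: what is moved stays moved. The work goes in short steps, Python scripts to look and compute and a tool call to move; the robot and the scene stay as the last step left them, time stands still between calls to the robot, and variables do not carry over. Pictures are saved under pics/ and viewed, at most 10 in all, crops included, and the job is handed in when it is done.

Besides the shell and the picture viewer there is one more tool, called after "Request:" by a JSON object that holds its "api" and its "payload". move_arm: Moves the arm, as the interface text tells. Its arguments: {"type":"object","properties":{"increments":{"type":"array","items":{"type":"array","items":{"type":"number"}}},"force":{"type":"number"}},"required":["increments"]}

```bash
mkdir -p pics; ls
cat > h.py <<'E'
import numpy as np, cv2
from station import ctrl
def ray(p,c,r):
    d=np.linalg.inv(p["K"])@[c,r,1.]; d=p["pose"][:3,:3]@d
    return p["pose"][:3,3],d
def atz(p,c,r,z):
    o,d=ray(p,c,r); return o+d*(z-o[2])/d[2]
def proj(p,X):
    q=np.linalg.inv(p["pose"])@np.r_[X,1.]; u=p["K"]@q[:3]; return u[:2]/u[2]
E
python3 - <<'E'
from h import *
ims=[]
for n in ("top","side"):
    p=ctrl.camera(n); ims.append(p["color"]); cv2.imwrite(f"pics/{n}0.png",p["color"])
    print(n,p["K"].tolist(),p["pose"].round(4).tolist())
    for k in ["cassette_blue","cassette_white","stand","returns_box","reagent_bottle","beaker_glass","vial","marker_red","petri"]:
        for r in ctrl.cut_out(k,p)[:3]:
            ys,xs=np.where(r["mask"]); print(k,round(r["conf"],2),np.round(r["centre"]),"cols",xs.min(),xs.max(),"rows",ys.min(),ys.max())
E
```

```text
pics
top [[418.94099223762777, 0.0, 320.09083544695176], [0.0, 418.94099223762777, 201.2379008574711], [0.0, 0.0, 1.0]] [[0.0163, -0.9907, 0.1348, 0.3061], [-0.9998, -0.0153, 0.0081, -0.0641], [-0.0059, -0.1349, -0.9908, 1.752], [0.0, 0.0, 0.0, 1.0]]
cassette_white 0.5 [192. 408.] cols 399 413 rows 188 202
stand 0.76 [214. 284.] cols 266 302 rows 203 220
returns_box 0.89 [216. 358.] cols 347 376 rows 196 236
reagent_bottle 0.7 [178. 205.] cols 192 219 rows 166 190
beaker_glass 0.58 [208. 438.] cols 426 447 rows 199 217
beaker_glass 0.19 [232. 215.] cols 201 222 rows 222 245
vial 0.57 [235. 418.] cols 417 424 rows 231 237
marker_red 0.49 [233. 215.] cols 200 222 rows 222 246
petri 0.62 [217. 361.] cols 346 376 rows 195 237
petri 0.55 [195. 407.] cols 399 413 rows 189 202
side [[376.9299821853372, 0.0, 316.3862051712343], [0.0, 376.9299821853372, 199.4240940250853], [0.0, 0.0, 1.0]] [[-0.9772, -0.1129, 0.1798, 0.2752], [-0.2121, 0.4878, -0.8468, 1.0778], [0.0079, -0.8656, -0.5006, 0.7576], [0.0, 0.0, 0.0, 1.0]]
cassette_blue 0.53 [221. 314.] cols 313 317 rows 205 233
cassette_white 0.74 [239. 343.] cols 337 344 rows 217 255
cassette_white 0.65 [319. 326.] cols 310 340 rows 305 336
stand 0.7 [245. 312.] cols 297 327 rows 226 261
returns_box 0.68 [184. 334.] cols 314 358 rows 159 208
returns_box 0.64 [321. 326.] cols 310 341 rows 304 337
reagent_bottle 0.45 [182. 330.] cols 314 358 rows 161 207
beaker_glass 0.7 [153. 337.] cols 332 346 rows 148 161
vial 0.63 [168. 358.] cols 356 361 rows 163 176
marker_red 0.47 [324. 327.] cols 310 340 rows 304 337
marker_red 0.45 [180. 335.] cols 315 358 rows 159 208
```

Run:
```python
import cv2,numpy as np
t=cv2.imread("pics/top0.png")[150:260,180:460]; s=cv2.imread("pics/side0.png")[140:345,260:400]
a=cv2.resize(t,(800,314),interpolation=cv2.INTER_CUBIC); cv2.imwrite("pics/tz.png",a)
cv2.imwrite("pics/sz.png",cv2.resize(s,None,fx=2.9,fy=2.9,interpolation=cv2.INTER_CUBIC))
```

```text
(no output)
```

View pics/tz.png

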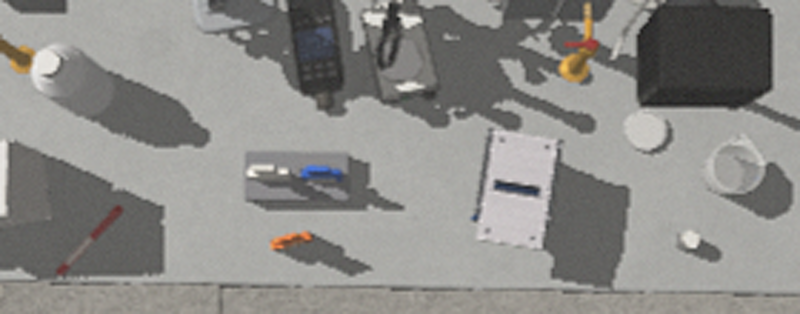

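View pics/sz.png

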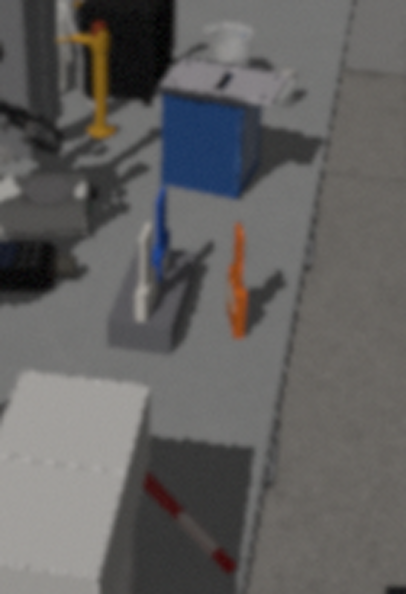

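The top view shows the stand (crop 297,177) with the white cassette in the left pocket (268,171) and the blue one in the right pocket (322,172). An orange look-alike stands free in front at (290,241). The returns box, with its dark slot, is at (517,187). The side view agrees: blue is in the stand at (160,230), and orange is outside it at (238,280). The one meant is the blue cassette in the stand. Next I'll fit the stand and plate edges to sub-pixel accuracy.

```bash
cat >> h.py <<'E'
from scipy.optimize import least_squares
from scipy.ndimage import map_coordinates, gaussian_filter
def rect(lx,ly,z): 
    a=np.array([[-1,-1],[1,-1],[1,1],[-1,1]])*[lx/2,ly/2]; return np.c_[a,np.full(4,z)]
def place(P,q):
    c,s=np.cos(q[2]),np.sin(q[2]); return np.c_[P[:,:2]@[[c,s],[-s,c]]+q[:2],P[:,2]]
def fit(p,lx,ly,z,q,sides=(0,1,2,3),R=3,it=6,n=25):
    g=gaussian_filter(p["color"].astype(float),(0.7,0.7,0)); P=rect(lx,ly,z); t=np.linspace(-R,R,8*R+1)
    for i in range(it):
        C=np.array([proj(p,X) for X in place(P,q)]); obs=[]
        for k in sides:
            a,b=C[k],C[(k+1)%4]; u=(b-a)/np.linalg.norm(b-a); nn=np.array([-u[1],u[0]])
            for f in np.linspace(.12,.88,n):
                pts=(a+(b-a)*f)+t[:,None]*nn
                pr=np.stack([map_coordinates(g[...,j],[pts[:,1],pts[:,0]],order=1) for j in range(3)],1)
                m=np.linalg.norm(np.gradient(pr,axis=0),axis=1)
                j=m[1:-1].argmax()+1
                if 1<j<len(t)-2 and m[j]>1: 
                    d=m[j-1]-2*m[j]+m[j+1]; o=t[j]+(0 if d==0 else .5*(m[j-1]-m[j+1])/d*(t[1]-t[0])); obs.append((k,a+(b-a)*f+o*nn))
        def res(q):
            C=np.array([proj(p,X) for X in place(P,q)]); r=[]
            for k,x in obs:
                a,b=C[k],C[(k+1)%4]; u=(b-a)/np.linalg.norm(b-a); r.append((x-a)@[-u[1],u[0]])
            return r
        s=least_squares(res,q,loss="soft_l1",f_scale=.3,x_scale=[.01,.01,.1]); q=s.x
        R=max(2,R-.5); t=np.linspace(-R,R,int(8*R)+1)
    r=np.array(s.fun); 
    return q,len(obs),[round(float(np.median(np.abs([v for v,o in zip(r,obs) if o[0]==k]))),2) if any(o[0]==k for o in obs) else None for k in sides]
E
python3 - <<'E'
from h import *
o=ctrl.get_obs(); print(o["eef_rot"],o["ee_pos"],o["grip_width"],o["force"])
S=lambda x,y:(180+x*.35,150+y*.35)
s=lambda x,y:(260+x/2.9,140+y/2.9)
T=ctrl.camera("top"); D=ctrl.camera("side")
st=atz(T,*S(297,177),.035)[:2]; bx=atz(T,*S(518,188),.15)[:2]
print("init",st,bx)
for n,p in (("top",T),("side",D)):
    print(n,"stand",fit(p,.07,.15,.035,np.r_[st,0.]))
    for y0 in (-.1,.1):
        print(n,"plate",fit(p,.150,.102,.150,np.r_[bx,y0]),fit(p,.150,.088,.150,np.r_[bx,y0]))
print("slot top",atz(T,*S(517,187),.15),"side",atz(D,*s(225,80),.15))
print("blue tab",atz(T,*S(322,170),.132),"side top",atz(D,*s(162,192),.132))
E
```

```text
[ 3.14156352e+00 -6.41621316e-06  4.55799086e-01] [ 0.24210411 -0.49384052  0.20544022] 0.0942166032970953 [ 0.51257194  0.26829074 -0.6149783 ]
init [0.49273083 0.09824214] [ 0.47001459 -0.21009395]
top stand (array([0.49701673, 0.09991826, 0.0172437 ]), 84, [0.49, 0.08, 0.81, 0.15])
top plate (array([ 0.46961015, -0.21452657, -0.15645509]), 83, [1.19, 0.21, 0.29, 0.15]) (array([ 0.47066363, -0.2081143 , -0.15710446]), 100, [0.13, 0.35, 0.13, 0.13])
top plate (array([ 0.4697276 , -0.21425957, -0.15569806]), 84, [1.05, 0.16, 0.24, 0.14]) (array([ 0.47066145, -0.20812221, -0.15742243]), 100, [0.13, 0.35, 0.13, 0.13])
side stand (array([0.4938946 , 0.09996905, 0.00695175]), 72, [0.16, 0.13, 0.81, 0.13])
side plate (array([ 0.47133903, -0.20762279, -0.15618723]), 92, [0.89, 0.3, 0.35, 0.18]) (array([ 0.47263243, -0.2035078 , -0.10305839]), 93, [0.26, 0.14, 0.3, 0.13])
side plate (array([ 0.47138901, -0.20738893, -0.15179075]), 93, [1.08, 0.25, 0.38, 0.18]) (array([ 0.47263238, -0.20350795, -0.10306145]), 93, [0.26, 0.14, 0.3, 0.13])
slot top [ 0.47134334 -0.20874706  0.15      ] side [ 0.46632186 -0.20251296  0.15      ]
blue tab [0.4923085  0.05525768 0.132     ] side top [0.49223595 0.062593   0.132     ]
```

Run:
```python
from h import *
T=ctrl.camera("top"); D=ctrl.camera("side")
out=[]
for n,p,pl,st in (("top",T,[.4707,-.2081,-.157],[.495,.100,.012]),("side",D,[.4720,-.205,-.15],[.494,.100,.010])):
    im=p["color"].astype(float); g=im.sum(2)/3
    C=place(rect(.06,.075,.15),pl); m=np.zeros(g.shape,np.uint8)
    cv2.fillConvexPoly(m,np.array([proj(p,X) for X in C]).round().astype(np.int32),1)
    ys,xs=np.where(m>0); v=g[ys,xs]; w=np.clip(np.percentile(v,70)-v-15,0,None)
    c,r=(w@xs)/w.sum(),(w@ys)/w.sum()
    X=np.array([atz(p,a,b,.148)[:2] for a,b in zip(xs,ys)]); mu=w@X/w.sum(); cov=(X-mu).T@((X-mu)*w[:,None])/w.sum()
    ev,V=np.linalg.eigh(cov); print(n,"slot",c,r,mu,"long axis dir",V[:,1],"yaw",np.arctan(-V[0,1]/V[1,1]),np.sqrt(ev*12),
      "in plate frame",np.array([[np.cos(pl[2]),np.sin(pl[2])],[-np.sin(pl[2]),np.cos(pl[2])]])@(mu-pl[:2]))
    # blue tab: blueness in region
    b=im[...,0]-im[...,2]; q=proj(p,[.493,.062,.10]); 
    yy,xx=np.mgrid[:400,:640]; k=(abs(xx-q[0])<14)&(abs(yy-q[1])<22)&(b>25)
    print("blue px cols",xx[k].min(),xx[k].max(),"rows",yy[k].min(),yy[k].max())
    for rr in range(yy[k].min(),yy[k].max()+1):
        kk=k&(yy==rr)
        if n=="side" and kk.any(): print(rr,round((xx[kk]*b[kk]).sum()/b[kk].sum(),2),round(b[kk].sum()),end="; ")
    if n=="top": print(b[yy[k].min()-1:yy[k].max()+2,xx[k].min()-1:xx[k].max()+2].astype(int))
    L=cv2.resize(p["color"],None,fx=8,fy=8,interpolation=cv2.INTER_CUBIC)
    def dr(P,q,col): cv2.polylines(L,[((np.array([proj(p,X) for X in place(P,q)])+.5)*8-.5).round().astype(np.int32)],True,col,1)
    dr(rect(.07,.15,.035),st,(0,255,0)); dr(rect(.15,.088,.15),pl,(0,0,255))
    cs,sn=np.cos(st[2]),np.sin(st[2]); bl=[st[0]+.038*sn,st[1]-.038*cs,st[2]]
    dr(rect(.006,.032,.132),bl,(0,255,255)); dr(rect(.012,.056,.068),bl,(0,255,255))
    dr(rect(.014,.062,.15),[mu[0],mu[1],pl[2]],(0,255,0))
    for X in ([bl[0],bl[1],.06],[.4707,-.208,.15]):
        u=(proj(p,X)*8).astype(int); out.append(L[u[1]-150:u[1]+150,u[0]-200:u[0]+200])
cv2.imwrite("pics/ov.png",np.vstack([np.hstack(out[:2]),np.hstack(out[2:])]))
```

```text
top slot 360.4911975542906 215.53109846088975 [ 0.47121094 -0.20716116] long axis dir [0.14449106 0.98950611] yaw -0.14499861733090053 [0.01390356 0.06153708] in plate frame [0.00035787 0.00100719]
blue px cols 285 299 rows 208 212
[[ -1  -4  -1  12  22  20  15  10  10   8   7  -2  -4  -1   0   0  -1]
 [ -4  -1  26  80 125 124 109  86  84  87  66  23  12   9   4   3  -2]
 [ -5  31  92 119 138 136 130 131 134 134 121  72  70  73  55  23   0]
 [  0  59 129 106  60  43  35  44  46  37  35  50  93 116 101  36  -2]
 [ 13  64 113 106  73  40  44  40  36  37  40  38  43  48  47  30   4]
 [ -3  13  46  45  35  35  37  31  23  23  26  25  23  27  42  25   7]
 [ -4   3   9   7  -3  -3  -8  -5  -5  -5  -7  -5  -7   5  21  15   5]]
side slot 336.6535157492841 167.80814508431433 [ 0.47005212 -0.20412971] long axis dir [0.1163344 0.9932101] yaw -0.11659841442665766 [0.01520975 0.05607831] in plate frame [-0.00205606  0.00056943]
blue px cols 312 329 rows 193 236
193 322.71 934; 194 322.67 934; 195 322.68 936; 196 322.64 945; 197 322.59 941; 198 322.43 972; 199 322.43 976; 200 322.42 981; 201 322.4 982; 202 322.5 961; 203 322.76 865; 204 323.43 621; 205 322.59 364; 206 317.23 210; 207 315.1 162; 208 314.96 174; 209 314.59 213; 210 314.57 209; 211 314.56 196; 212 314.58 192; 213 314.6 193; 214 314.55 191; 215 314.53 185; 216 314.55 186; 217 314.55 186; 218 314.57 193; 219 314.9 223; 220 314.97 239; 221 314.99 243; 222 315.0 249; 223 314.94 260; 224 314.78 290; 225 314.38 356; 226 314.07 361; 227 313.97 376; 228 313.86 352; 229 313.56 287; 230 313.53 262; 231 313.62 211; 232 314.06 129; 233 314.47 85; 234 314.47 78; 235 314.49 65; 236 315.0 27;
```

View pics/ov.png

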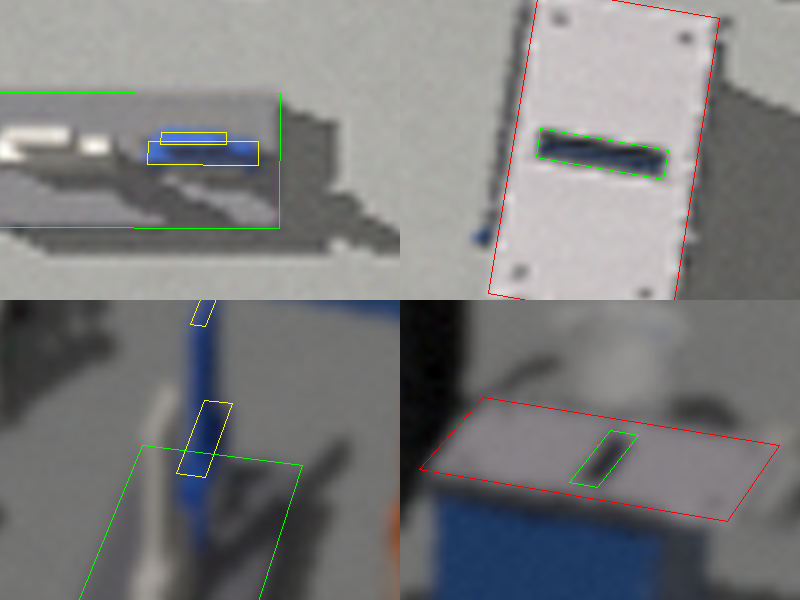

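The fits agree: blue cassette at about (0.4955, 0.062), yaw 0.012. The slot is at about (0.471, -0.2075), yaw about -0.155, and its size comes out at 14 x 62 mm as it should. The overlays match the picture. I'll raise, turn, and go over the cassette.

Request:
{"api": "move_arm", "payload": {"increments": [[0.45,0,0,-0.2,0,0,-0.141],[0.45,0,0,-0.2,0,0,-0.141],[0.45,0,0,-0.2,0,0,-0.141],[0.45,0,0,-0.2,0,0,-0.141],[0.45,0,0,-0.2,0,0,-0.141],[0.45,0,0,-0.2,0,0,-0.141],[0.45,0,0,-0.2,0,0,-0.141],[0.45,0,0,-0.2,0,0,-0.14]], "force": 10}}

```text
time_s: 2.0
ee_pos: [0.2421, -0.4938, 0.2859]
eef_rot: [-3.142, 0.0, 1.589]
force: [-1.3, 0.3, 0.5]
grip_width: 0.0426
grip_force: 0.0
```

Request:
{"api": "move_arm", "payload": {"increments": [[0.45,0.4,0.18,0,0,0,0],[0.45,0.75,0.35,0,0,0,0],[0.45,0.8,0.37,0,0,0,0],[0.45,0.8,0.37,0,0,0,0],[0.45,0.8,0.37,0,0,0,0],[0.45,0.8,0.37,0,0,0,0],[0.45,0.8,0.37,0,0,0,0],[0.45,0.8,0.37,0,0,0,0],[0.45,0.8,0.37,0,0,0,0],[0.45,0.8,0.37,0,0,0,0],[0.45,0.8,0.37,0,0,0,0],[0.45,0.8,0.37,0,0,0,0],[0.45,0.8,0.37,0,0,0,0],[0.45,0.8,0.37,0,0,0,0],[0.45,0.5,0.25,0,0,0,0],[0.45,0,0,0,0,0,0],[0.45,0,0,0,0,0,0]]}}

```text
time_s: 3.7
ee_pos: [0.4962, 0.0719, 0.2852]
eef_rot: [-3.141, 0.0, 1.584]
force: [0.9, -0.2, -0.1]
grip_width: 0.0424
grip_force: 0.0
```

Request:
{"api": "move_arm", "payload": {"increments": [[0.45,-0.2,0,0.3,0,0,0],[0.45,0,0,0.6,0,0,0],[0.45,0,0,0.6,0,0,0],[0.45,0,0,0.6,0,0,0],[0.45,0,0,0.4,0,0,0],[0.45,0,0,0.2,0,0,0],[0.45,0,0,0,0,0,0]]}}

```text
time_s: 4.4
ee_pos: [0.496, 0.061, 0.1499]
eef_rot: [-3.14, 0.0, 1.582]
force: [0.3, -0.6, -0.0]
grip_width: 0.0422
grip_force: 0.0
```

Run:
```python
from h import *
o=ctrl.get_obs(); print(o["ee_pos"],o["force"])
D=ctrl.camera("side"); T=ctrl.camera("top")
e=np.array(o["ee_pos"])
for p,s in ((D,10),):
    L=cv2.resize(p["color"],None,fx=s,fy=s,interpolation=cv2.INTER_CUBIC)
    for x in (-.0212,0,.0212):
        for z in (0,.03): 
            u=((proj(p,e+[x,0,z])+.5)*s-.5).astype(int); cv2.circle(L,tuple(map(int,u)),4,(0,255,0),1)
    for z in (.132,.10,.068):
        u=((proj(p,[.4955,.062,z])+.5)*s-.5).astype(int); cv2.circle(L,tuple(map(int,u)),4,(0,255,255),1)
    u=(proj(p,e+[0,0,-.01])*s).astype(int)
    cv2.imwrite("pics/near.png",L[u[1]-300:u[1]+300,u[0]-300:u[0]+300])
im=D["color"].astype(float); b=im[...,0]-im[...,2]
for z in (.09,.1,.11):
    q=proj(D,[.4955,.062,z]); r=int(round(q[1])); xs=np.arange(307,323); w=np.clip(b[r,xs]-25,0,None); c=(w@xs)/w.sum(); print(z,q,c,"dx mm",-(c-q[0])*1.1/377*1000)
```

```text
[0.49598812 0.06100803 0.14990984] [ 0.29092408 -0.63402136 -0.03882826]
0.09 [314.83395606 216.98953111] 314.6263736263736 dx mm 0.6056781996808446
0.1 [314.85192869 214.40623664] 314.6041666666667 dx mm 0.7229130563502016
0.11 [314.87004834 211.80180917] 314.66336633663366 dx mm 0.6030509308092693
```

View pics/near.png

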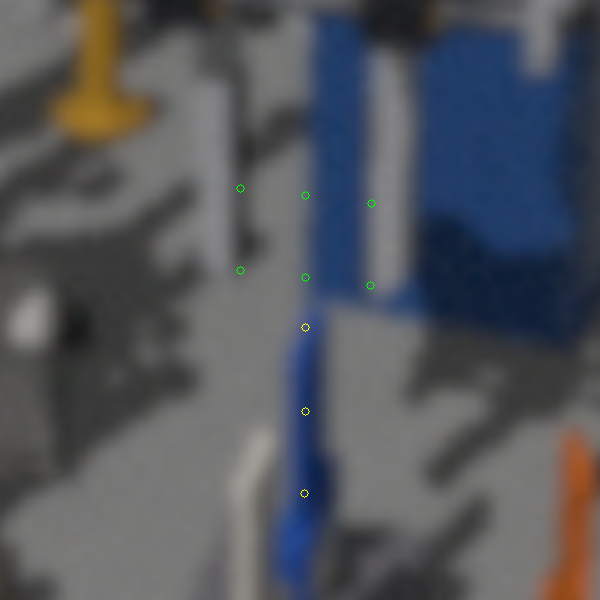

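Side view: finger inner faces are at columns 240 and 367 and the tab is at about 306, so it is centred to better than 1 mm. I'll descend 50 mm and close gently.

Request:
{"api": "move_arm", "payload": {"increments": [[0.45,0.02,0,0.3,0,0,0],[0.45,0,0,0.4,0,0,0],[0.45,0,0,0.3,0,0,0],[0.45,0,0,0,0,0,0],[0.2,0,0,0,0,0,0],[0.15,0,0,0,0,0,0],[0.1,0,0,0,0,0,0],[0.08,0,0,0,0,0,0],[0,0,0,0,0,0,0],[0,0,0,0,0,0,0],[0,0,0,0,0,0,0],[0,0,0,0,0,0,0]], "force": 8}}

```text
time_s: 5.7
ee_pos: [0.4965, 0.0628, 0.1007]
eef_rot: [3.141, -0.0, 1.583]
force: [-2.0, 0.0, 5.7]
grip_width: 0.0063
grip_force: 8.0
```

Request:
{"api": "move_arm", "payload": {"increments": [[0,0,0,0,0,0,0],[0,0,0,0,0,0,0],[0,0,0,0,0,0,0]], "force": 30}}

```text
time_s: 6.0
ee_pos: [0.4962, 0.0628, 0.1007]
eef_rot: [-3.141, -0.0, 1.583]
force: [-4.3, -0.3, 6.9]
grip_width: 0.0058
grip_force: 30.0
```

Request:
{"api": "move_arm", "payload": {"increments": [[0,0,0,-0.1,0,0,0],[0,0,0,-0.2,0,0,0],[0,0,0,-0.2,0,0,0],[0,0,0,-0.2,0,0,0],[0,0,0,0,0,0,0]]}}

```text
time_s: 6.5
ee_pos: [0.4974, 0.0628, 0.1374]
eef_rot: [3.138, -0.0, 1.583]
force: [-0.3, 0.0, -0.8]
grip_width: 0.0057
grip_force: 30.0
```

Request:
{"api": "move_arm", "payload": {"increments": [[0,0,0,-0.3,0,0,0],[0,0,0,-0.6,0,0,0],[0,0,0,-0.8,0,0,0],[0,0,0,-0.8,0,0,0],[0,0,0,-0.5,0,0,0],[0,0,0,-0.2,0,0,0],[0,-0.2,-0.02,0,0,0,0],[0,-0.4,-0.04,0,0,0,0],[0,-0.6,-0.06,0,0,0,0],[0,-0.6,-0.06,0,0,0,0],[0,-0.6,-0.06,0,0,0,0],[0,-0.6,-0.08,0,0,0,0],[0,-0.6,-0.08,0,0,0,0],[0,-0.6,-0.06,0,0,0,0],[0,-0.6,-0.06,0,0,0,0],[0,-0.4,-0.04,0,0,0,0],[0,-0.2,-0.02,0,0,0,0],[0,0,0,0,0,0,0.085],[0,0,0,0,0,0,0.082],[0,0,0,0,0,0,0]]}}

```text
time_s: 8.5
ee_pos: [0.4704, -0.2074, 0.2943]
eef_rot: [-3.14, -0.001, 1.415]
force: [-0.8, 0.3, -1.7]
grip_width: 0.0058
grip_force: 30.0
```

Run:
```python
from h import *
o=ctrl.get_obs(); e=np.array(o["ee_pos"]); print(e,o["eef_rot"],o["force"])
D=ctrl.camera("side"); s=6
L=cv2.resize(D["color"],None,fx=s,fy=s,interpolation=cv2.INTER_CUBIC)
th=o["eef_rot"][2]-np.pi/2
def dr(P,q,col): cv2.polylines(L,[((np.array([proj(D,X) for X in place(P,q)])+.5)*s-.5).round().astype(np.int32)],True,col,1)
q=[e[0],e[1],th]; b=e[2]-.092
for z in (b,b+.06): dr(rect(.012,.056,z),q,(0,255,255))
dr(rect(.014,.062,.15),[.471,-.2075,-.155],(0,255,0))
u=(proj(D,[*e[:2],.2])*s).astype(int); cv2.imwrite("pics/held.png",L[u[1]-300:u[1]+300,u[0]-300:u[0]+300])
```

```text
[ 0.47038132 -0.20740552  0.2942782 ] [-3.13998598e+00 -5.69812243e-04  1.41461703e+00] [-0.75665271  0.25424277 -1.7185903 ]
```

View pics/held.png

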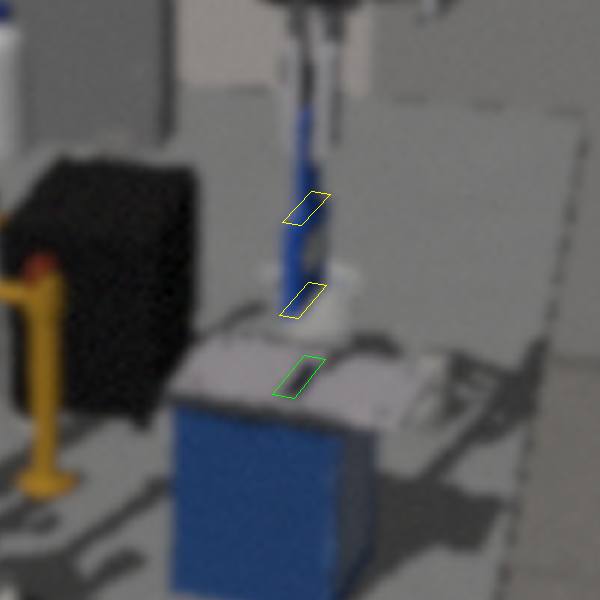

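Held upright, as predicted; the slot is right below. Now down to just above the plate.

Request:
{"api": "move_arm", "payload": {"increments": [[0,0,0,0.2,0,0,0],[0,0,0,0.3,0,0,0],[0,0,0,0.2,0,0,0],[0,0,0,0.1,0,0,0],[0,0,0,0.1,0,0,0],[0,0,0,0.04,0,0,0],[0,0,0,0,0,0,0],[0,0,0,0,0,0,0]]}}

```text
time_s: 9.35
ee_pos: [0.4708, -0.2076, 0.2488]
eef_rot: [3.141, 0.0, 1.416]
force: [0.2, -0.0, -0.4]
grip_width: 0.0056
grip_force: 30.0
```

Request:
{"api": "move_arm", "payload": {"increments": [[0,0,0,0.03,0,0,0],[0,0,0,0.03,0,0,0],[0,0,0,0,0,0,0]]}}

```text
time_s: 9.65
ee_pos: [0.4706, -0.2076, 0.2452]
eef_rot: [-3.141, -0.0, 1.416]
force: [0.4, -0.3, -0.8]
grip_width: 0.0063
grip_force: 30.0
```

Request:
{"api": "move_arm", "payload": {"increments": [[0,0,0,0.02,0,0,0],[0,0,0,0.02,0,0,0],[0,0,0,0,0,0,0]]}}

```text
time_s: 9.95
ee_pos: [0.4706, -0.2076, 0.2433]
eef_rot: [-3.141, -0.0, 1.416]
force: [0.1, 0.2, -1.2]
grip_width: 0.0059
grip_force: 30.0
```

Request:
{"api": "move_arm", "payload": {"increments": [[0,0,0,0.02,0,0,0],[0,0,0,0,0,0,0]]}}

```text
time_s: 10.15
ee_pos: [0.4706, -0.2076, 0.2423]
eef_rot: [-3.141, -0.0, 1.416]
force: [0.3, -1.0, -1.1]
grip_width: 0.0057
grip_force: 30.0
```

Request:
{"api": "move_arm", "payload": {"increments": [[0,0,0,0.02,0,0,0],[0,0,0,0,0,0,0]]}}

```text
time_s: 10.35
ee_pos: [0.4706, -0.2076, 0.2414]
eef_rot: [-3.141, -0.0, 1.416]
force: [-1.6, 0.2, -0.2]
grip_width: 0.006
grip_force: 30.0
```

Request:
{"api": "move_arm", "payload": {"increments": [[0,0,0,0.02,0,0,0],[0,0,0,0,0,0,0]]}}

```text
time_s: 10.55
ee_pos: [0.4705, -0.2076, 0.2403]
eef_rot: [-3.141, -0.0, 1.416]
force: [-2.3, 0.3, -0.4]
grip_width: 0.0058
grip_force: 30.0
```

Request:
{"api": "move_arm", "payload": {"increments": [[0,0,0,0.01,0,0,0],[0,0,0,0,0,0,0]]}}

```text
time_s: 10.75
ee_pos: [0.4705, -0.2075, 0.2398]
eef_rot: [-3.141, -0.0, 1.416]
force: [-1.5, 0.9, -0.7]
grip_width: 0.0057
grip_force: 30.0
```

A light push of about -2 N in x means the rounded edge is touching the slot's +x rim. I'll shift 0.6 mm to -x and go on down.

Request:
{"api": "move_arm", "payload": {"increments": [[0,0,-0.012,0,0,0,0],[0,0,0,0.02,0,0,0],[0,0,0,0,0,0,0]]}}

```text
time_s: 11.05
ee_pos: [0.4702, -0.2075, 0.2388]
eef_rot: [3.141, -0.0, 1.416]
force: [0.6, -0.0, -0.8]
grip_width: 0.0058
grip_force: 30.0
```

Request:
{"api": "move_arm", "payload": {"increments": [[0,0,0,0.02,0,0,0],[0,0,0,0,0,0,0]]}}

```text
time_s: 11.25
ee_pos: [0.4701, -0.2075, 0.2378]
eef_rot: [3.142, -0.0, 1.416]
force: [-0.5, 0.7, -1.3]
grip_width: 0.0057
grip_force: 30.0
```

Request:
{"api": "move_arm", "payload": {"increments": [[0,0,0,0.02,0,0,0],[0,0,0,0,0,0,0]]}}

```text
time_s: 11.45
ee_pos: [0.4701, -0.2075, 0.2368]
eef_rot: [-3.142, -0.0, 1.416]
force: [0.4, -0.4, -1.6]
grip_width: 0.0059
grip_force: 30.0
```

Free, about 5 mm into the slot. Now the flaps.

Request:
{"api": "move_arm", "payload": {"increments": [[0,0,0,0.02,0,0,0],[0,0,0,0.02,0,0,0],[0,0,0,0.02,0,0,0],[0,0,0,0,0,0,0]]}}

```text
time_s: 11.85
ee_pos: [0.47, -0.2075, 0.2338]
eef_rot: [-3.141, -0.0, 1.416]
force: [-0.2, -0.3, -1.5]
grip_width: 0.0056
grip_force: 30.0
```

Request:
{"api": "move_arm", "payload": {"increments": [[0,0,0,0.02,0,0,0],[0,0,0,0.02,0,0,0],[0,0,0,0.02,0,0,0],[0,0,0,0,0,0,0]]}}

```text
time_s: 12.25
ee_pos: [0.47, -0.2075, 0.2311]
eef_rot: [3.142, 0.0, 1.416]
force: [-1.6, 0.7, 2.6]
grip_width: 0.0057
grip_force: 30.0
```

Request:
{"api": "move_arm", "payload": {"increments": [[0,0,0,0.02,0,0,0],[0,0,0,0.02,0,0,0],[0,0,0,0.02,0,0,0],[0,0,0,0,0,0,0]]}}

```text
time_s: 12.65
ee_pos: [0.4703, -0.2076, 0.2285]
eef_rot: [3.141, 0.0, 1.416]
force: [-1.4, 1.1, 5.9]
grip_width: 0.0055
grip_force: 30.0
```

Flap resistance is 6 N, as expected. I'll go on in small steps.

Request:
{"api": "move_arm", "payload": {"increments": [[0,0,0,0.02,0,0,0],[0,0,0,0.02,0,0,0],[0,0,0,0.02,0,0,0],[0,0,0,0,0,0,0]]}}

```text
time_s: 13.05
ee_pos: [0.4701, -0.2075, 0.2248]
eef_rot: [-3.142, 0.0, 1.416]
force: [-0.8, -0.5, 1.5]
grip_width: 0.0057
grip_force: 30.0
```

Request:
{"api": "move_arm", "payload": {"increments": [[0,0,0,0.02,0,0,0],[0,0,0,0.02,0,0,0],[0,0,0,0.02,0,0,0],[0,0,0,0,0,0,0]]}}

```text
time_s: 13.45
ee_pos: [0.47, -0.2075, 0.2217]
eef_rot: [-3.141, -0.0, 1.416]
force: [-0.4, 0.2, 1.5]
grip_width: 0.0056
grip_force: 30.0
```

Request:
{"api": "move_arm", "payload": {"increments": [[0,0,0,0.02,0,0,0],[0,0,0,0.02,0,0,0],[0,0,0,0.02,0,0,0],[0,0,0,0,0,0,0]]}}

```text
time_s: 13.85
ee_pos: [0.4701, -0.2075, 0.2187]
eef_rot: [-3.141, -0.0, 1.416]
force: [-0.3, -0.4, 0.4]
grip_width: 0.0055
grip_force: 30.0
```

Request:
{"api": "move_arm", "payload": {"increments": [[0,0,0,0.03,0,0,0],[0,0,0,0.03,0,0,0],[0,0,0,0.03,0,0,0],[0,0,0,0.03,0,0,0],[0,0,0,0.03,0,0,0],[0,0,0,0.03,0,0,0],[0,0,0,0.03,0,0,0],[0,0,0,0.03,0,0,0],[0,0,0,0,0,0,0]]}}

```text
time_s: 14.75
ee_pos: [0.47, -0.2075, 0.2067]
eef_rot: [-3.141, -0.0, 1.416]
force: [0.1, -0.1, -0.5]
grip_width: 0.0058
grip_force: 30.0
```

Request:
{"api": "move_arm", "payload": {"increments": [[0,0,0,0.03,0,0,0],[0,0,0,0.03,0,0,0],[0,0,0,0.03,0,0,0],[0,0,0,0.03,0,0,0],[0,0,0,0.03,0,0,0],[0,0,0,0.03,0,0,0],[0,0,0,0.03,0,0,0],[0,0,0,0.03,0,0,0],[0,0,0,0.03,0,0,0],[0,0,0,0.03,0,0,0],[0,0,0,0,0,0,0]]}}

```text
time_s: 15.85
ee_pos: [0.47, -0.2075, 0.1916]
eef_rot: [-3.141, -0.0, 1.416]
force: [-0.7, -0.9, -0.6]
grip_width: 0.0062
grip_force: 30.0
```

Request:
{"api": "move_arm", "payload": {"increments": [[0,0,0,0.03,0,0,0],[0,0,0,0.03,0,0,0],[0,0,0,0.03,0,0,0],[0,0,0,0.03,0,0,0],[0,0,0,0.03,0,0,0],[0,0,0,0.03,0,0,0],[0,0,0,0.03,0,0,0],[0,0,0,0.03,0,0,0],[0,0,0,0.03,0,0,0],[0,0,0,0.03,0,0,0],[0,0,0,0,0,0,0]]}}

```text
time_s: 16.95
ee_pos: [0.47, -0.2075, 0.1766]
eef_rot: [-3.141, -0.0, 1.416]
force: [-0.9, -0.6, -0.4]
grip_width: 0.0059
grip_force: 30.0
```

Request:
{"api": "move_arm", "payload": {"increments": [[0,0,0,0.03,0,0,0],[0,0,0,0.03,0,0,0],[0,0,0,0.03,0,0,0],[0,0,0,0.03,0,0,0],[0,0,0,0.03,0,0,0],[0,0,0,0.03,0,0,0],[0,0,0,0.03,0,0,0],[0,0,0,0.03,0,0,0],[0,0,0,0.03,0,0,0],[0,0,0,0,0,0,0],[0,0,0,0,0,0,0]]}}

```text
time_s: 18.05
ee_pos: [0.47, -0.2074, 0.1634]
eef_rot: [-3.141, -0.0, 1.416]
force: [-0.8, 0.4, -0.9]
grip_width: 0.0054
grip_force: 30.0
```

Request:
{"api": "move_arm", "payload": {"increments": [[0.15,0,0,0,0,0,0],[0.25,0,0,0,0,0,0],[0.3,0,0,0,0,0,0],[0.3,0,0,0,0,0,0],[0.3,0,0,0,0,0,0],[0.3,0,0,-0.2,0,0,0],[0.3,0,0,-0.8,0,0,0],[0.3,0,0,-0.8,0,0,0],[0.3,0,0,-0.8,0,0,0],[0.3,0,0,-0.4,0,0,0],[0.3,0,0,0,0,0,0]]}}

```text
time_s: 19.15
ee_pos: [0.4706, -0.2078, 0.3171]
eef_rot: [3.136, 0.002, 1.416]
force: [0.6, -0.4, -0.2]
grip_width: 0.0285
grip_force: 0.0
```

Run:
```python
from h import *
o=ctrl.get_obs(); print(o["ee_pos"],o["force"])
D=ctrl.camera("side"); T=ctrl.camera("top"); a=[]
for p in (D,T):
    u=(proj(p,[.47,-.2075,.15])*8).astype(int); L=cv2.resize(p["color"],None,fx=8,fy=8,interpolation=cv2.INTER_CUBIC); a.append(L[u[1]-250:u[1]+250,u[0]-200:u[0]+200])
cv2.imwrite("pics/done.png",np.hstack(a))
```

```text
[ 0.47064993 -0.20776974  0.31711738] [ 0.58140557 -0.35459168 -0.22768734]
```

View pics/done.png

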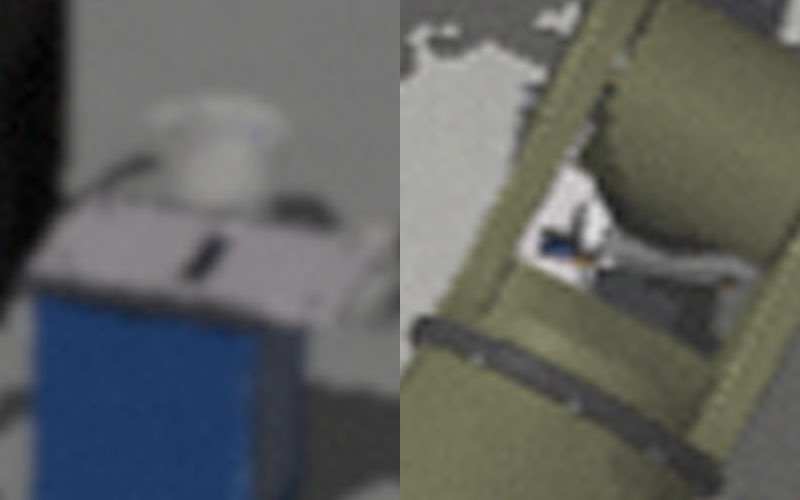

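The slot is empty above the plate, at (205,258) in the side crop, so the cassette has dropped in. I'll move aside and take one last clear look.

Request:
{"api": "move_arm", "payload": {"increments": [[0.3,-0.4,-0.3,0,0,0,0],[0.3,-0.8,-0.4,0,0,0,0],[0.3,-0.8,-0.4,0,0,0,0],[0.3,-0.8,-0.4,0,0,0,0],[0.3,-0.8,-0.4,0,0,0,0],[0.3,-0.8,-0.4,0,0,0,0],[0.3,-0.4,-0.3,0,0,0,0],[0.3,0,0,0,0,0,0],[0.3,0,0,0,0,0,0]]}}

```text
time_s: 20.15
ee_pos: [0.3044, -0.4243, 0.3124]
eef_rot: [-3.141, -0.002, 1.415]
force: [-0.1, 1.0, -0.4]
grip_width: 0.0281
grip_force: 0.0
```

Run:
```python
from h import *
D=ctrl.camera("side"); T=ctrl.camera("top"); a=[]
for p,X in ((T,[.47,-.2075,.15]),(D,[.495,.1,.06])):
    u=(proj(p,X)*8).astype(int); L=cv2.resize(p["color"],None,fx=8,fy=8,interpolation=cv2.INTER_CUBIC); a.append(L[u[1]-250:u[1]+250,u[0]-200:u[0]+200])
cv2.imwrite("pics/done2.png",np.hstack(a))
```

```text
(no output)
```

View pics/done2.png

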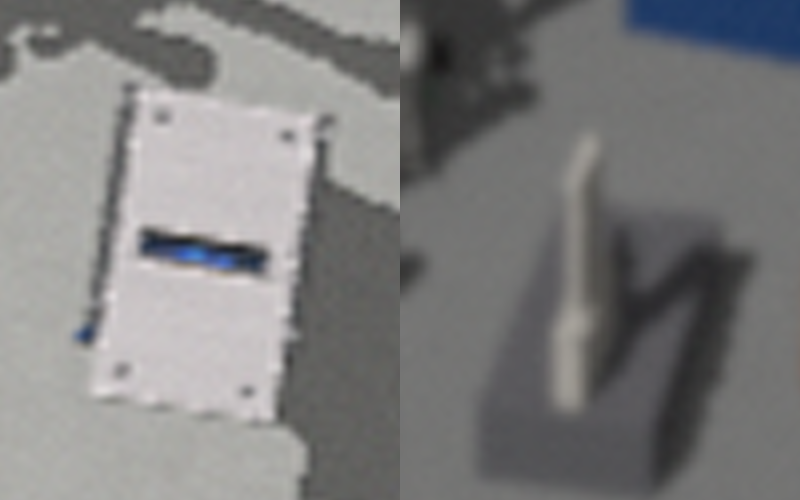

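The tab shows inside the slot at (205,255), below the plate. The white cassette still stands in the stand at (580,290). I'll hand it in.

```bash
python3 -c "
from station import ctrl
print(ctrl.hand_in())"
```

```text
the job is handed in; nothing more can be done
None
```

I posted the blue cassette through the slot past the flaps, and it dropped inside the returns box; the white cassette still stands in its pocket, and I handed the job in at about 20 s with no verdict shown.

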